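# Restock the parts chest and hold its lid open

## Task

Restock the small steel parts chest: lay the loose stop-cock in its open end drawer without dropping it from a height, push the drawer fully home, and only then lift the chest's hinged lid by its bar handle and hold it open at 40 degrees from closed, so that the next batch can be put in. The lid falls shut if let go, so finish with the gripper still holding it there, motionless. Leave the other things on the bench where they are.

Things in the scene. Friction and masses are not known exactly. Their poses are not given: they have to be found in the camera images.
- chest: painted grey steel chest, fixed to the bench: 180 mm (its x, depth) by 220 mm (its y, width), top edge 110 mm high. Origin: centre of its underside, on the bench. Its +x points away from the robot at yaw 0 (lid hinge along its +x top edge, lid handle near its -x edge); its drawer comes out of its +y end. The chest may be turned by up to about 0.3 rad.
- drawer (a joint): how far the drawer is out of the chest's +y end, m: 0 = fully shut, at most 0.13; it starts 0.10 to 0.13 out. It slides along the chest's y with about 1.5 N of friction and stays where it is left; fully in, it meets a hard stop.
- drawer_in (a point): centre of the drawer's inner floor (7 mm above the bench), moves with the drawer, axes as the chest's. Inside the drawer is 142 mm (x) by 182 mm (y), its walls 4 mm thick, their tops 44 mm above this floor; only the part outside the chest's end is open from above. The end panel is 6 mm thick, 166 mm wide, its top 55 mm above the bench. When shut, this point is 15 mm from the chest's origin in +y.
- drawer_handle (a point): middle of the steel bar of the drawer's handle, 30 mm above the bench, 35 mm out from the outer face of the end panel; the bar is 11 mm thick and 90 mm long along the chest's x. The panel is pushed shut by pressing on this bar or on the panel itself towards the chest's -y.
- lid (a joint): opening angle of the lid, rad: 0 = closed (as it starts), grows as the lid lifts, at most 1.3. 40 degrees = 0.698. It falls shut from every angle when let go.
- lid_handle (a point): middle of the steel bar of the lid's handle, 35 mm above the lid's upper face (about 150 mm above the bench when closed); the bar is 11 mm thick and 90 mm long along the chest's y, on a post at each end, free to be pinched from above with the fingers on its two sides. 150 mm from the hinge line along the lid. Axes turn with the lid. Lifting the lid here takes about 2.5 to 4.5 N.
- lid_hinge (a point): point on the lid's hinge line (which runs along the chest's y), middle of the chest's far (+x) top edge, 110 mm above the bench. The lid is a 4 mm plate 180 mm by 220 mm; opening, its robot-side edge rises and swings up and away from the robot, in the chest's x-z plane. The handle bar's centre is 39 mm off the plate's underside, so it moves on a circle of 155 mm radius about this line.
- stopcock: stop-cock to be stored: 80 mm long steel pipe piece along its x, with a black 32 x 30 x 28 mm block at its middle and a black 40 x 10 x 10 mm wing on top; 38 mm high in all; the block is 30 mm wide (its y), the pipe ends 27 mm; about 0.15 kg. Origin: centre of its underside. Lies on the bench to the right of the chest, wing upward, among other small things, at any yaw.
- coupling: plain steel pipe coupling, a stepped upright cylinder 44 mm diameter, 44 mm high; leave it alone
- collar: flat steel ring lying on the bench, 50 mm outside, 28 mm bore, 18 mm high; leave it alone
- grease_jar: jar 72 mm diameter, 85 mm high, at the left of the bench; leave it alone
- mug: white mug 80 mm diameter, 95 mm high, at the left of the bench; leave it alone
- wrench: flat wrench lying in front of the chest, nearer the robot; leave it alone
- pipe_cap: small plastic cap 28 mm diameter, 22 mm high, lying in front of the chest, nearer the robot; leave it alone
Things that resemble listed ones, but are neither listed nor needed, are in the scene too. What is shaped like the stopcock but green or purple is not meant.

How it is judged:
On the way, in this order (a step that is already met when the one before it is completed fails the run):
1. the stop-cock lies in the drawer, let go and at rest, the drawer still open and the lid still closed (x of stopcock in the frame of drawer_in between -0.071 and 0.071 m and y of stopcock in the frame of drawer_in between -0.091 and 0.091 m and z of stopcock in the frame of drawer_in between -0.01 and 0.035 m and contact force between the fingers and stopcock below 0.1 N and linear speed of stopcock below 0.05 m/s and value of joint drawer above 0.03 m and value of joint lid below 0.1 rad), for 0.2 s.
2. the drawer is fully shut with the stop-cock in it, the lid still closed (x of stopcock in the frame of drawer_in between -0.071 and 0.071 m and y of stopcock in the frame of drawer_in between -0.091 and 0.091 m and z of stopcock in the frame of drawer_in between -0.01 and 0.035 m and value of joint drawer below 0.006 m and value of joint lid below 0.1 rad), for 0.2 s.
At the end, for the whole second after the job is handed in: The lid stands still (under 0.05 rad/s) at 40 degrees, give or take 4, held by the gripper's fingers (contact force over 0.5 N) and propped by nothing else; the drawer is shut to within 6 mm and the stop-cock is inside it (value of joint lid between 0.628 and 0.768 rad and velocity of joint lid between -0.05 and 0.05 rad/s and contact force between the fingers and lid above 0.5 N and contact force between each of stopcock, coupling, collar, grease_jar, mug, wrench, pipe_cap and lid below 0.1 N and value of joint drawer below 0.006 m and x of stopcock in the frame of drawer_in between -0.071 and 0.071 m and y of stopcock in the frame of drawer_in between -0.091 and 0.091 m and z of stopcock in the frame of drawer_in between -0.01 and 0.035 m); the arm keeps its last pose, push and grip.
It fails at once if the stop-cock is let go more than 70 mm above the bench (height (world z) of stopcock above 0.07 m and contact force between the fingers and stopcock below 0.02 N).
It fails at once if another thing on the bench is shifted by more than 30 mm (distance of any of coupling, collar, grease_jar, mug, wrench, pipe_cap from where it was at the start of the episode above 0.03 m).
It also fails if it takes over 64 s, if anything falls off the work surface, if the arm or the gripper's body presses on something with over 40 N, if the wrist force passes 120 N, or if a joint passes its speed limit or range.

## Robot

A 7-joint arm with a two-finger parallel gripper is mounted at the origin on the work surface. World frame = base frame: x ahead of the robot, y to its left, z up, the work surface at z = 0. Lengths are in m, angles in rad, forces in N, time in s.
With the tool pointing down it reaches from about 0.35 to 0.9 m from the base axis. Payload 8.1 kg.
Tool frame: the origin (TCP) lies on the centre line of the jaws, within the pads' length; the fingertips stand 11 mm ahead of it and the grasp point (between the pads) lies 8 mm behind it (arm.nose_length is the distance from the TCP to the fingertips, in m); z points along the fingers, y is the line along which they close (so a half turn about z gives the same grasp; the last joint's range is limited). The gripper opens to 92 mm and grips with 3 to 60 N. Pads are 19 mm wide; open, the fingers measure 130 mm over their backs; the gripper's body (75 mm by 190 mm) begins 47 mm behind the grasp point.
Start: joints at [1.146, 0.434, 0.025, 1.573, -0.012, 1.134, -0.075], TCP at [0.198, -0.593, 0.238] pointing down, gripper open.
Joint ranges: [-2.62, 2.62], [-0.44, 2.09], [-1.27, 1.32], [0.08, 2.57], [-1.32, 4.46], [0.12, 2], [-2.74, 2.74]. Speed limits (rad/s): [2.22, 2.22, 3.01, 3.01, 3.14, 3.14, 3.14].

## Interface

Orientations are given as a rotation vector (axis times angle).
In Python, from cell import arm gives the robot as it stands.
- The arm moves only by the tool jog_arm, never from a script. Its argument "moves" is a list of rows, each a list of 4 numbers: the shift along the tool's x, y, z in m, then the turn about the tool's z in rad. In form: [[tx, ty, tz, spin], ...]. A call has 1 to 20 rows; each row is the pose to reach, as a shift and turn from the pose commanded when the call began, along the tool's axes at that moment; what a row does not reach only later rows make up. A row lasts 1/8 s, in which the tool goes at most 62.5 mm and 10.7 degrees, less where a joint would pass 70% of its speed; a pose out of reach is approached as far as the arm can. A call with a gripper value outside its range is refused whole. "hand" is the finger opening in m, from 0 to 0.0918, set as the call begins (left out, the last holds). The fingers move at their own pace and stop on an object; "newtons" is the grip in N (left out, the last holds). Time passes only in rows, so rows that repeat a pose let the fingers close. It gives the time, the measured TCP pose, the force, the opening and the grip force at its end, in the units of the state.
- arm.observe(): the state, without advancing time (a new reading comes with each control period).
- arm.get_image(name): name is "side" or "top" or "wrist"; returns a dict with "color" (384x512x3 uint8, red, green, blue), "z_map" (384x512 float32, m along the optical axis (not along the pixel's ray), 0 where there is no reading), "fx", "fy", "cx", "cy" (pixels), "k1" (the pictures are not rectified: a ray, as slopes to the right and down, at radius r is drawn at 1 + k1 r^2 times it, then the intrinsics apply), "rvec" (rotation vector, rad) and "tvec" (3), from world to camera coordinates, as OpenCV has them. Camera axes: x right, y down, z forward; pixel columns grow to the right and rows downward; lengths in m; the calibration is good to about 2 mm. A picture is of the moment at which its call begins.
- arm.sign_off(): hands the job in; it is judged then, once.
The state is a dict: "clock": time; "joints": joint angles; "dq": joint speeds; "joint_efforts": joint torques, N m; "position": TCP position; "ee_rot": TCP orientation; "force": force on the tool from outside, world axes, zero at the start; "ft_torque": the same for the moment, N m; "width": opening from 0.0 (shut) to 1.0 (fully open); "gripper_force": force on a finger pad.
Only numpy, scipy, OpenCV 4.12 (cv2) and the standard library are available. Lean on these libraries where they do the work, as an engineer would, in place of code of your own. Each camera call takes 0.05 s, during which the arm holds its last target. There are 200 camera calls.

## Working session

There is one attempt and no reset: what is moved stays moved. The work goes in short steps, Python scripts to look and compute and a tool call to move; the robot and the scene stay as the last step left them, time stands still between calls to the robot, and variables do not carry over. Pictures are saved under pics/ and viewed, at most 10 in all, crops included, and the job is handed in when it is done.

Besides the shell and the picture viewer there is one more tool, called after "Emit:" as name(argument=value, ...) on one line, values as JSON. jog_arm: Moves the arm, as the interface text tells. Its arguments: {"type":"object","properties":{"moves":{"type":"array"},"hand":{"type":"number"},"newtons":{"type":"number"}},"required":["moves"]}

```bash
ls; mkdir -p pics
cat > h.py <<'E'
import numpy as np, cv2
from cell import arm
from scipy.spatial.transform import Rotation as R
def look(n):
    return arm.get_image(n)
def pts(im):
    z=im['z_map']; h,w=z.shape
    u,v=np.meshgrid(np.arange(w),np.arange(h))
    K=np.array([[im['fx'],0,im['cx']],[0,im['fy'],im['cy']],[0,0,1]],float)
    p=cv2.undistortPointsIter(np.stack([u,v],-1).reshape(-1,1,2).astype(float),K,np.array([im['k1'],0,0,0.]),None,None,(3,50,1e-9)).reshape(h,w,2)
    c=np.dstack([p*z[...,None],z])
    Rm=R.from_rotvec(np.ravel(im['rvec'])).as_matrix()
    P=(c-np.ravel(im['tvec']))@Rm
    P[z==0]=np.nan
    return P
def totool(p,st=None):
    st=st or arm.observe()
    return R.from_rotvec(st['ee_rot']).inv().apply(np.array(p)-st['position'])
E
python3 - <<'E'
from h import *
for n in('top','side'):
    im=look(n); P=pts(im); np.savez(f'/tmp/{n}.npz',P=P,c=im['color'])
    cv2.imwrite(f'pics/{n}0.png',cv2.resize(im['color'][...,::-1],(800,600),interpolation=cv2.INTER_CUBIC))
s=arm.observe(); print(s['position'],s['ee_rot'],s['clock'],s['width'],arm.nose_length)
print(R.from_rotvec(s['ee_rot']).as_matrix().round(3))
E
```

```text
pics
[ 0.19749791 -0.59250467  0.23704209] [-3.09968598e+00 -5.03002128e-01  5.52472731e-04] 0.1 1.001417076157915 0.011
[[ 0.949  0.316 -0.001]
 [ 0.316 -0.949  0.001]
 [-0.    -0.001 -1.   ]]
```

View pics/top0.png

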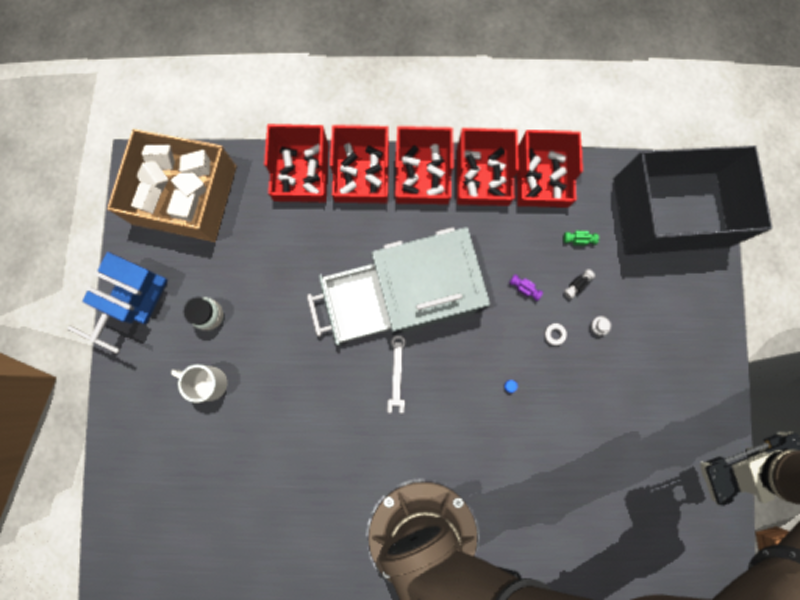

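View pics/side0.png

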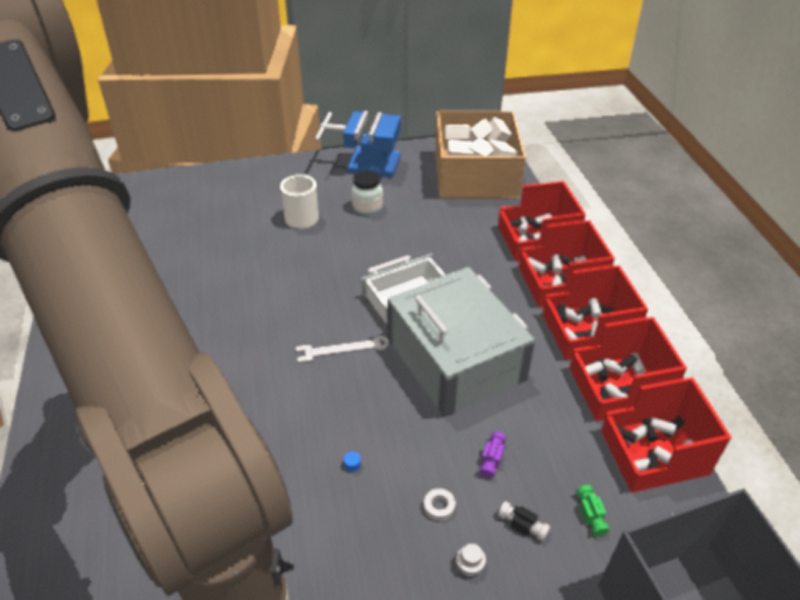

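The top view shows three look-alikes: steel and black at (578,285), purple at (526,288) and green at (581,238). By the description, the target is the steel and black one. The chest is at about (430,280), with its drawer out to the left and its lid handle at (440,303). I'll measure these and check the choice in a close crop.

Run:
```python
from h import *
d=np.load('/tmp/top.npz'); P=d['P']; c=d['c']; s=512/800
def box(x0,y0,x1,y1):
    m=np.zeros(P.shape[:2],bool); m[int(y0*s):int(y1*s),int(x0*s):int(x1*s)]=1; return m
def rect(m,t):
    q=P[m]; r=cv2.minAreaRect((q[:,:2]*1000).astype(np.float32)); print(t,len(q),np.round(r[0],1),np.round(r[1],1),round(r[2],2),'z',np.round(np.percentile(q[:,2],[5,50,95]),4)); return r
z=P[...,2]
rect(box(100,400,300,550)&(z<.03),'bench')
ch=box(300,215,500,350)
rect(ch&(z>.100)&(z<.125),'lid')
hm=ch&(z>.135)&(z<.165); rect(hm,'lidhandle')
rect(box(300,260,400,350)&(z>.044)&(z<.06),'drawerrim')
rect(box(305,285,332,340)&(z>.018)&(z<.045),'drhandle')
sm=box(560,265,600,303)&(z>.008); rect(sm,'stopcock all')
rect(sm&(z>.03),'wing')
rect(box(585,312,615,340)&(z>.01),'coupling');rect(box(540,318,570,350)&(z>.008),'collar');rect(box(505,270,545,303)&(z>.008),'purple');rect(box(560,225,602,250)&(z>.008),'green')
rect(box(385,330,410,415)&(z>.004)&(z<.03),'wrench')
cv2.imwrite('pics/crop1.png',cv2.resize(c[165:230,310:400,::-1],None,fx=7,fy=7,interpolation=cv2.INTER_CUBIC))
d=np.load('/tmp/side.npz'); P=d['P'];z=P[...,2]
sm=box(490,490,555,545)&(z>.008); rect(sm,'S stopcock'); rect(sm&(z>.03),'S wing')
ch=box(350,250,540,415); rect(ch&(z>.135)&(z<.165),'S handle'); rect(ch&(z>.105)&(z<.122),'S lid')
rect(box(355,250,460,330)&(z>.02)&(z<.06),'S drawer')
```

```text
bench 12226 [127.9 524.3] [344.6 478.6] 2.23 z [-0.0047 -0.0004  0.0039]
lid 3252 [581.4  -4.7] [188.1 221.9] 16.1 z [0.1099 0.1141 0.1181]
lidhandle 100 [520.9 -22. ] [11.6 96.7] 16.54 z [0.1475 0.1532 0.1566]
drawerrim 219 [527.8 157.3] [175.2 139.7] 16.37 z [0.0463 0.0515 0.0566]
drhandle 126 [512.6 241.8] [110.5  51.1] 15.62 z [0.0268 0.034  0.0389]
stopcock all 152 [ 577.4 -378.5] [57.  79.1] 41.34 z [0.0143 0.0259 0.0377]
wing 39 [ 590.6 -372.7] [25.9 68.5] 44.71 z [0.0305 0.0346 0.0396]
coupling 108 [ 489.4 -413.2] [42.  35.9] 13.01 z [0.0214 0.0309 0.0464]
collar 109 [ 467.2 -306.7] [49.2 50.4] 55.07 z [0.0106 0.0172 0.0211]
purple 155 [ 578.5 -237.8] [77.7 31.1] 61.11 z [0.014  0.0254 0.0389]
green 161 [ 700.8 -375.1] [30.2 78.8] 0.78 z [0.0117 0.0247 0.0372]
wrench 250 [374.7  65.8] [192.7  54.7] 0.79 z [0.0043 0.0069 0.0124]
S stopcock 376 [ 588.7 -370.6] [33.4 77.8] 40.47 z [0.013  0.0244 0.0373]
S wing 78 [ 587.8 -371.3] [20.3 74.5] 62.06 z [0.0313 0.0359 0.0393]
S handle 126 [521.2 -23.4] [11.6 99.8] 15.65 z [0.1416 0.1531 0.1567]
S lid 3565 [582.1  -5.1] [190.4 225.7] 15.91 z [0.1101 0.1139 0.1171]
S drawer 714 [497.2 179.5] [228.2 150.6] 46.0 z [0.0229 0.0402 0.0553]
```

View pics/crop1.png

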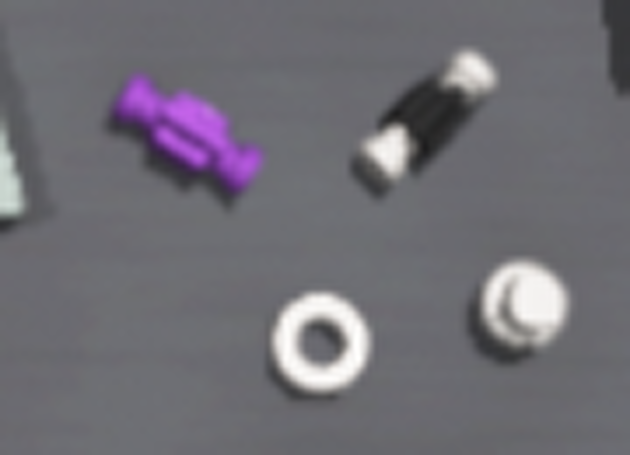

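The crop confirms the choice: the steel and black stop-cock lies at (425,120), axis running up and to the right. The purple one (185,125), the ring (320,345) and the coupling (525,310) are all well clear of it. Next I work out the approach.

```bash
cat >> h.py <<'E'
def plan(p,yang):
    "p: TCP world target, yang: wanted world angle of tool y (deg, mod 180)"
    s=arm.observe(); M=R.from_rotvec(s['ee_rot']).as_matrix()
    a=np.degrees(np.arctan2(M[1,1],M[0,1])); dd=(yang-a+90)%180-90
    print('shift',totool(p,s).round(4),'spin',-np.radians(dd).round(4),'alt',(-np.radians(dd-180*np.sign(dd))).round(3),'q7',round(s['joints'][6],3),'t',s['clock'])
E
python3 - <<'E'
from h import *
plan([.5887,-.3706,.15],40.5)
E
```

```text
shift [ 0.4413 -0.0867  0.0871] spin 1.1857 alt -1.956 q7 -0.075 t 0.1
```

Emit:
jog_arm(moves=[[0.05,-0.01,0,0.15],[0.1,-0.02,0,0.3],[0.15,-0.03,0.01,0.45],[0.2,-0.04,0.02,0.6],[0.25,-0.05,0.03,0.75],[0.3,-0.06,0.04,0.9],[0.35,-0.07,0.05,1.05],[0.4,-0.08,0.07,1.18],[0.4413,-0.0867,0.087,1.186],[0.4413,-0.0867,0.087,1.186],[0.4413,-0.0867,0.087,1.186]], hand=0.07, newtons=25)

```text
clock: 1.48
position: [0.5881, -0.3716, 0.1503]
ee_rot: [2.852, -1.316, -0.002]
force: [0.0, 0.0, 0.3]
width: 0.768
gripper_force: 0.0
```

Run:
```python
from h import *
im=look('wrist');P=pts(im);z=P[...,2]
near=np.hypot(P[...,0]-.589,P[...,1]+.371)<.06
for lo,hi in((.008,.05),(.030,.045)):
    q=P[near&(z>lo)&(z<hi)]; r=cv2.minAreaRect((q[:,:2]*1000).astype(np.float32)); print(len(q),np.round(r[0],1),np.round(r[1],1),round(r[2],1),np.percentile(q[:,2],[5,95]))
cv2.imwrite('pics/w1.png',cv2.resize(im['color'][...,::-1],(640,480)))
plan([.5887,-.3706,.015],40.5)
```

```text
2015 [ 590.9 -369.1] [30.  80.2] 43.5 [0.01749927 0.03868498]
425 [ 588.  -371.9] [17.9 40.2] 43.6 [0.03614474 0.03927722]
shift [-0.0008 -0.0021  0.1359] spin -0.0019 alt 3.14 q7 -1.837 t 1.525
```

View pics/w1.png

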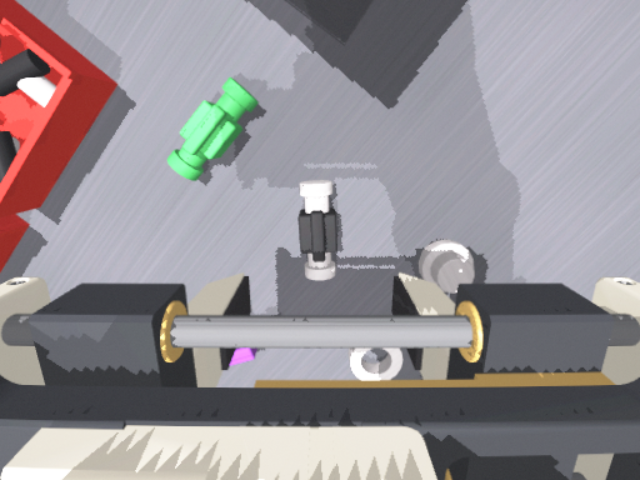

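The wrist view shows the stop-cock at (318,230), centred between the jaws, with depth giving 43.5°. I'll correct by 3° and descend.

Emit:
jog_arm(moves=[[0,-0.003,0.03,-0.054],[0,-0.003,0.07,-0.054],[0,-0.003,0.11,-0.054],[0,-0.003,0.13,-0.054],[0,-0.003,0.1355,-0.054],[0,-0.003,0.1355,-0.054]])

```text
clock: 2.28
position: [0.5916, -0.37, 0.0164]
ee_rot: [2.887, -1.239, 0.002]
force: [0.7, 0.2, 0.1]
width: 0.762
gripper_force: 0.0
```

Emit:
jog_arm(moves=[[0,0,0,0],[0,0,0,0],[0,0,0,0],[0,0,0,0],[0,0,0,0],[0,0,0,0],[0,0,-0.02,0],[0,0,-0.05,0]], hand=0.0)

```text
clock: 3.28
position: [0.5907, -0.3688, 0.0658]
ee_rot: [-2.887, 1.238, 0.003]
force: [0.6, -0.2, -0.6]
width: 0.326
gripper_force: 25.0
```

Run:
```python
from h import *
plan([.530,.162,.25],16)
s=arm.observe();print(s['position'],s['width']*.0918,s['gripper_force'],s['force'],s['joints'])
```

```text
shift [-0.4266 -0.3218 -0.1836] spin 0.4814 alt -2.66 q7 -1.782 t 3.275
[ 0.59065763 -0.36875178  0.06577626] 0.029950759079150773 24.9997740983963 [ 0.63998346 -0.18133775 -0.63354243] [ 0.37587565  0.71286571  0.17199612  1.55550096 -0.14489646  0.88754423
 -1.78238104]
```

Emit:
jog_arm(moves=[[0,0,-0.06,-0.17],[0,0,-0.12,-0.34],[0,0,-0.17,-0.52],[-0.04,-0.03,-0.184,-0.7],[-0.08,-0.06,-0.184,-0.88],[-0.12,-0.09,-0.184,-1.06],[-0.16,-0.12,-0.184,-1.24],[-0.2,-0.15,-0.184,-1.42],[-0.24,-0.18,-0.184,-1.6],[-0.28,-0.21,-0.184,-1.78],[-0.32,-0.24,-0.184,-1.96],[-0.36,-0.27,-0.184,-2.14],[-0.39,-0.295,-0.184,-2.32],[-0.42,-0.316,-0.184,-2.5],[-0.4266,-0.3218,-0.184,-2.66],[-0.4266,-0.3218,-0.184,-2.66],[-0.4266,-0.3218,-0.184,-2.66]])

```text
clock: 5.4
position: [0.5305, 0.1605, 0.2496]
ee_rot: [1.897, 2.503, -0.001]
force: [-0.3, 0.7, -1.5]
width: 0.323
gripper_force: 25.0
```

Run:
```python
from h import *
s=arm.observe();print(s['position'],s['width']*.0918,s['joints'])
im=look('wrist');cv2.imwrite('pics/w2.png',cv2.resize(im['color'][...,::-1],(640,480)))
P=pts(im);C=np.array([.578,-.006]);y=.278
e=np.array([[np.cos(y),np.sin(y)],[-np.sin(y),np.cos(y)]])
L=(P[...,:2]-C)@e.T; z=P[...,2]
def rng(m,t):
    q=L[m]; print(t,len(q),np.percentile(q,[1,50,99],axis=0).round(4).T.tolist(), np.nanmedian(z[m]).round(4))
o=(L[...,1]>.115)&(L[...,1]<.3)&(abs(L[...,0])<.12)
rng(o&(z>.047)&(z<.06),'rims'); rng(o&(z>.0)&(z<.012)&(abs(L[...,0])<.06)&(L[...,1]<.22),'floor')
rng((L[...,1]>.25)&(L[...,1]<.3)&(abs(L[...,0])<.12)&(z>.02)&(z<.045),'handle')
rng((L[...,1]<.14)&(L[...,1]>.0)&(z>.105)&(z<.12),'lid')
plan([.530,.162,.024],16)
```

```text
[0.5305217  0.16052845 0.24964728] 0.02963298843454326 [ 0.02383816  0.36931605 -0.55671721  1.69607498  0.21299185  1.1366926
 -0.31882284]
rims 1856 [[-0.0769, -0.0002, 0.0803], [0.1182, 0.2331, 0.2411]] 0.052
floor 4832 [[-0.0591, -0.0007, 0.059], [0.1167, 0.1822, 0.2194]] 0.0074
handle 1022 [[-0.0463, 0.0023, 0.0495], [0.2508, 0.2741, 0.2812]] 0.0343
lid 580 [[-0.0425, 0.0222, 0.0438], [0.0254, 0.0384, 0.058]] 0.1147
shift [ 1.900e-03 -1.000e-04  2.255e-01] spin -0.005 alt 3.137 q7 -0.318 t 5.45
```

View pics/w2.png

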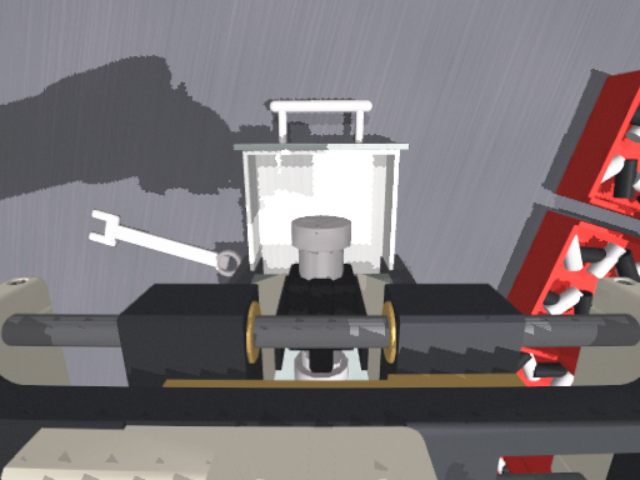

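The wrist view shows the stop-cock in the jaws at (320,250), in line with the drawer. The end panel is at row 147 and the handle bar at (320,105). I'll lower it to just above the floor.

Emit:
jog_arm(moves=[[0.002,0,0.06,0],[0.002,0,0.11,0],[0.002,0,0.15,0],[0.002,0,0.18,0],[0.002,0,0.2,0],[0.002,0,0.212,0],[0.002,0,0.22,0],[0.002,0,0.2245,0],[0.002,0,0.2245,0],[0.002,0,0.2245,0]])

```text
clock: 6.7
position: [0.5301, 0.1637, 0.0252]
ee_rot: [1.891, 2.508, 0.001]
force: [-0.4, -0.7, -1.3]
width: 0.325
gripper_force: 25.0
```

Emit:
jog_arm(moves=[[0,0,0,0],[0,0,0,0],[0,0,0,0],[0,0,0,0],[0,0,-0.01,0],[0,0,-0.03,0],[0,0,-0.07,0],[0,0,-0.12,0],[0,0,-0.15,0],[0,0,-0.15,0],[0,0,-0.15,0]], hand=0.055)

```text
clock: 8.07
position: [0.5293, 0.1633, 0.1744]
ee_rot: [-1.891, -2.509, 0.001]
force: [1.0, -1.0, -0.7]
width: 0.602
gripper_force: 0.0
```

Run:
```python
from h import *
im=look('wrist')
P=pts(im);C=np.array([.578,-.006]);y=.278
e=np.array([[np.cos(y),np.sin(y)],[-np.sin(y),np.cos(y)]])
L=(P[...,:2]-C)@e.T; z=P[...,2]
m=(abs(L[...,0])<.06)&(L[...,1]>.115)&(L[...,1]<.225)&(z>.018)&(z<.06)
print(m.sum(),np.percentile(L[m],[1,50,99],axis=0).round(4).T.tolist(),np.percentile(z[m],[5,50,98]).round(4))
im=look('side');cv2.imwrite('pics/s2.png',cv2.resize(im['color'][...,::-1],(800,600)))
w=C+np.array([0.0,.31])@e; print(w)
plan([*w,.15],16)
```

```text
1800 [[-0.0124, 0.0014, 0.016], [0.1366, 0.1794, 0.2152]] [0.0246 0.0344 0.046 ]
[0.49292577 0.29209793]
shift [0.1339 0.0008 0.0237] spin -0.0003 alt 3.141 q7 -0.372 t 8.175
```

View pics/s2.png

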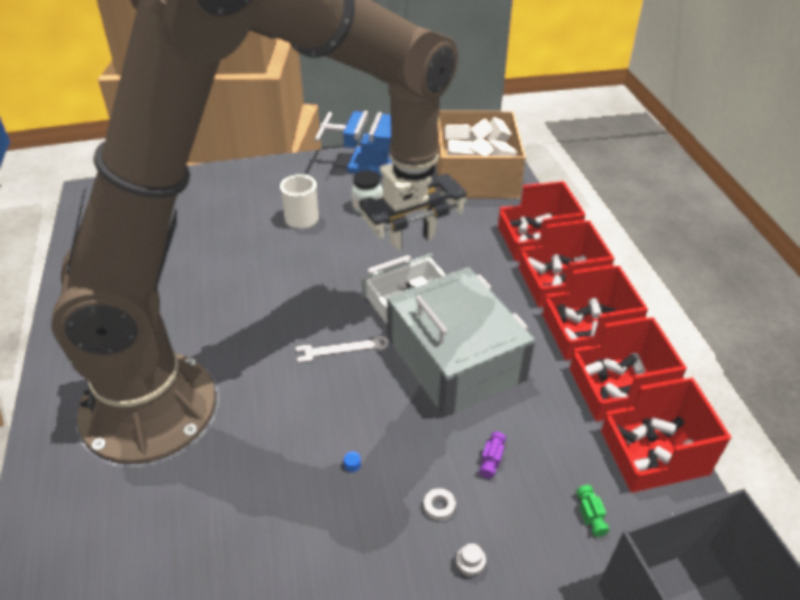

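The stop-cock rests in the drawer: local y spans 137 to 215 mm and its top is about 46 mm above the bench. In the side view it is at about (415,285). Now I move outside the handle and lower.

Emit:
jog_arm(moves=[[0.05,0.001,0,0],[0.1,0.001,0,0],[0.138,0.001,0.02,0],[0.138,0.001,0.06,0],[0.138,0.001,0.1,0],[0.138,0.001,0.13,0],[0.138,0.001,0.144,0],[0.138,0.001,0.144,0]], hand=0.0)

```text
clock: 9.18
position: [0.492, 0.2962, 0.0297]
ee_rot: [-1.89, -2.508, 0.003]
force: [-0.1, 0.9, 0.5]
width: 0.005
gripper_force: 0.0
```

Emit:
jog_arm(moves=[[-0.015,0,0,0],[-0.025,0,0,0],[-0.035,0,0,0],[-0.045,0,0,0],[-0.055,0,0,0],[-0.065,0,0,0],[-0.075,0,0,0],[-0.085,0,0,0],[-0.095,0,0,0],[-0.105,0,0,0],[-0.115,0,0,0],[-0.124,0,0,0],[-0.13,0,0,0],[-0.135,0,0,0]])

```text
clock: 10.92
position: [0.5298, 0.1664, 0.0306]
ee_rot: [-1.891, -2.509, 0.0]
force: [0.5, 2.1, -0.6]
width: 0.004
gripper_force: 0.9
```

Run:
```python
from h import *
s=arm.observe();C=np.array([.578,-.006]);y=.278
e=np.array([[np.cos(y),np.sin(y)],[-np.sin(y),np.cos(y)]])
print((np.array(s['position'][:2])-C)@e.T,s['force'],s['clock'])
```

```text
[0.00092441 0.17899899] [ 0.51878398  2.06127007 -0.63969494] 10.925
```

Friction only so far, about 2 N, with around 16 mm still to go.

Emit:
jog_arm(moves=[[-0.004,0,0,0],[-0.008,0,0,0],[-0.011,0,0,0],[-0.013,0,0,0],[-0.015,0,0,0],[-0.016,0,0,0],[-0.017,0,0,0],[-0.017,0,0,0]])

```text
clock: 11.92
position: [0.5329, 0.1557, 0.0308]
ee_rot: [-1.883, -2.509, -0.007]
force: [-4.8, 15.4, -3.7]
width: 0.007
gripper_force: 8.2
```

Emit:
jog_arm(moves=[[-0.018,0,0,0],[-0.018,0,0,0],[0,0,0,0],[0.03,0,0,0],[0.05,0,-0.03,0],[0.05,0,-0.08,0],[0.05,0,-0.14,0],[0.05,0,-0.18,0],[0.05,0,-0.18,0],[0.05,0,-0.18,0]], hand=0.05)

```text
clock: 13.18
position: [0.5203, 0.1977, 0.21]
ee_rot: [-1.892, -2.508, 0.002]
force: [-0.1, -0.2, -0.2]
width: 0.546
gripper_force: 0.0
```

Run:
```python
from h import *
C=np.array([.578,-.006]);y=.278
e=np.array([[np.cos(y),np.sin(y)],[-np.sin(y),np.cos(y)]])
for n in('wrist','top'):
    im=look(n); P=pts(im); L=(P[...,:2]-C)@e.T; z=P[...,2]
    o=(abs(L[...,0])<.12)&(L[...,1]>.09)&(L[...,1]<.25)
    for lo,hi in((.048,.06),(.02,.042)):
        m=o&(z>lo)&(z<hi); print(n,lo,m.sum(),np.percentile(L[m],[1,25,50,75,99],axis=0).round(4).T.tolist() if m.sum() else '')
    m=(abs(L[...,0])<.12)&(abs(L[...,1])<.13)&(z>.14)&(z<.17)
    if m.sum()>20:
        r=cv2.minAreaRect((P[m][:,:2]*1000).astype(np.float32)); print('handle',r, P[m].mean(0), L[m].mean(0))
    if n=='wrist': cv2.imwrite('pics/w3.png',cv2.resize(im['color'][...,::-1],(640,480)))
plan([.521,-.0225,.21],16)
```

```text
wrist 0.048 0 
wrist 0.02 1500 [[-0.0477, -0.0282, 0.0008, 0.0308, 0.0505], [0.1157, 0.1166, 0.1361, 0.1528, 0.157]]
top 0.048 29 [[0.0209, 0.0357, 0.0511, 0.0658, 0.0804], [0.1103, 0.1117, 0.1133, 0.1147, 0.1162]]
top 0.02 4 [[0.038, 0.0399, 0.0412, 0.0431, 0.0472], [0.1164, 0.1177, 0.1186, 0.1197, 0.1216]]
handle ((520.6605834960938, -22.12128448486328), (10.479842185974121, 97.44059753417969), 16.072391510009766) [ 0.52033342 -0.0219698   0.15301233] [-0.05983519  0.00046895]
shift [-0.212  -0.0596 -0.0005] spin -0.0005 alt 3.141 q7 -0.427 t 13.275
```

View pics/w3.png

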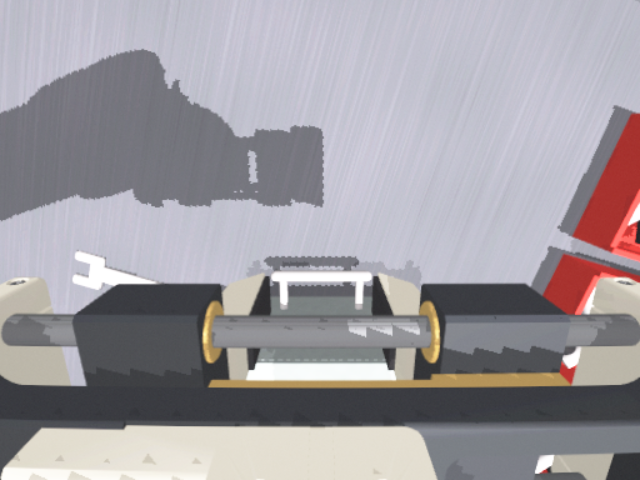

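The drawer is fully home. Its panel outer face measures 116 mm, which is the chest end at 110 mm plus the 6 mm panel, and it stopped hard at 15 N. In the view the handle bar at (320,277) sits close against the chest. Next is the lid handle.

Emit:
jog_arm(moves=[[-0.05,-0.015,0,0],[-0.1,-0.03,0,0],[-0.15,-0.045,0,0],[-0.2,-0.057,0,0],[-0.212,-0.06,0,0],[-0.212,-0.06,0,0],[-0.212,-0.06,0.02,0],[-0.212,-0.06,0.045,0],[-0.212,-0.06,0.06,0],[-0.212,-0.06,0.063,0],[-0.212,-0.06,0.063,0],[-0.212,-0.06,0.063,0]])

```text
clock: 14.78
position: [0.522, -0.0216, 0.1484]
ee_rot: [1.89, 2.508, 0.001]
force: [0.9, 0.6, 1.0]
width: 0.543
gripper_force: 0.0
```

Emit:
jog_arm(moves=[[0,0,0,0],[0,0,0,0],[0,0,0,0],[0,0,0,0],[0,0,0,0],[0,0,0,0]], hand=0.0, newtons=25)

```text
clock: 15.52
position: [0.5206, -0.0222, 0.1476]
ee_rot: [-1.891, -2.508, 0.002]
force: [-5.6, -0.9, 5.1]
width: 0.11
gripper_force: 25.0
```

Run:
```python
from h import *
for t in range(2,43,2):
    a=np.radians(14.57+t); print(t,[round(.150-.155*np.cos(a),4),round(-(.155*np.sin(a)-.039),4)])
s=arm.observe();print(s['position'],s['width']*.0918,s['force'])
im=look('side');cv2.imwrite('pics/s3.png',cv2.resize(im['color'][140:290,200:400,::-1],(800,600),interpolation=cv2.INTER_CUBIC))
```

```text
2 [np.float64(0.0014), np.float64(-0.0052)]
4 [np.float64(0.0031), np.float64(-0.0104)]
6 [np.float64(0.0049), np.float64(-0.0155)]
8 [np.float64(0.0069), np.float64(-0.0205)]
10 [np.float64(0.009), np.float64(-0.0254)]
12 [np.float64(0.0114), np.float64(-0.0303)]
14 [np.float64(0.0139), np.float64(-0.0351)]
16 [np.float64(0.0165), np.float64(-0.0398)]
18 [np.float64(0.0194), np.float64(-0.0444)]
20 [np.float64(0.0224), np.float64(-0.0489)]
22 [np.float64(0.0255), np.float64(-0.0533)]
24 [np.float64(0.0288), np.float64(-0.0576)]
26 [np.float64(0.0323), np.float64(-0.0618)]
28 [np.float64(0.0359), np.float64(-0.0659)]
30 [np.float64(0.0396), np.float64(-0.0698)]
32 [np.float64(0.0434), np.float64(-0.0736)]
34 [np.float64(0.0474), np.float64(-0.0772)]
36 [np.float64(0.0516), np.float64(-0.0807)]
38 [np.float64(0.0558), np.float64(-0.0841)]
40 [np.float64(0.0601), np.float64(-0.0873)]
42 [np.float64(0.0646), np.float64(-0.0904)]
[ 0.52061557 -0.02215233  0.1476159 ] 0.010069635115287946 [-5.64147972 -0.86200869  5.06803131]
```

View pics/s3.png

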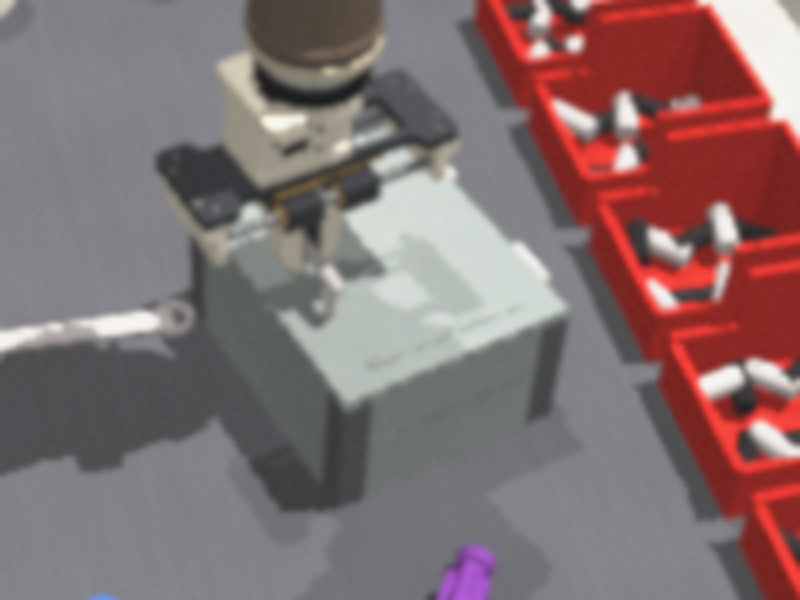

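The jaws pinch the bar at about (320,270), with an opening of roughly 10 mm. Gripper body on the lid side: it spans ±95 mm along the chest's x, starting about 55 mm above the TCP.

Emit:
jog_arm(moves=[[0,0.0014,-0.0052,0],[0,0.0031,-0.0104,0],[0,0.0049,-0.0155,0],[0,0.0069,-0.0205,0],[0,0.009,-0.0254,0],[0,0.0114,-0.0303,0],[0,0.0139,-0.0351,0],[0,0.0165,-0.0398,0],[0,0.0194,-0.0444,0],[0,0.0224,-0.0489,0],[0,0.0224,-0.0489,0]])

```text
clock: 16.95
position: [0.5412, -0.0162, 0.1967]
ee_rot: [-1.89, -2.507, 0.005]
force: [-10.4, -2.8, 2.4]
width: 0.111
gripper_force: 25.0
```

```bash
cat > lid.py <<'E'
from h import *
C=np.array([.578,-.006]);y=.278
e=np.array([[np.cos(y),np.sin(y)],[-np.sin(y),np.cos(y)]])
s=arm.observe(); l=(np.array(s['position'][:2])-C)@e.T
print('tcp local',l.round(4),s['position'][2].round(4),'ang',np.degrees(np.arctan2(s['position'][2]+.0015-.110,.09-l[0]))-14.57,s['force'].round(1) if hasattr(s['force'],'round') else s['force'],s['width'],s['clock'])
for n in('top','side'):
    P=pts(look(n)); L=(P[...,:2]-C)@e.T; z=P[...,2]
    m=(abs(L[...,1])<.105)&(abs(L[...,1])>.07)&(z>.116)&(z<.28)&(L[...,0]<.08)&(L[...,0]>-.08)
    q=np.c_[L[m][:,0],z[m]]
    if len(q)<50: continue
    for k in range(8):
        a,b=np.polyfit(q[:,0],q[:,1],1); r=abs(q[:,1]-a*q[:,0]-b); q=q[r<max(.004,1.5*np.median(r))]
    print(n,len(q),'lid deg',np.degrees(np.arctan(-a)).round(2),'z at hinge x=.09',(a*.09+b).round(4),'spread x',np.ptp(q[:,0]).round(3))
E
python3 lid.py
```

```text
tcp local [-0.0382  0.0003] 0.1967 ang 19.961436179105966 [-10.4  -2.8   2.4] 0.11068063351929736 16.95
top 423 lid deg 19.45 z at hinge x=.09 0.1144 spread x 0.158
side 503 lid deg 19.41 z at hinge x=.09 0.1146 spread x 0.16
```

Lid measured at 19.4°, tracking well, so I continue to 40°.

Emit:
jog_arm(moves=[[0,0.0031,-0.0044,0],[0,0.0064,-0.0087,0],[0,0.0099,-0.0129,0],[0,0.0135,-0.017,0],[0,0.0172,-0.0209,0],[0,0.021,-0.0247,0],[0,0.025,-0.0283,0],[0,0.0292,-0.0318,0],[0,0.0334,-0.0352,0],[0,0.0377,-0.0384,0],[0,0.0377,-0.0384,0],[0,0.0377,-0.0384,0]])

```text
clock: 18.55
position: [0.5777, -0.0059, 0.2369]
ee_rot: [-1.891, -2.508, 0.004]
force: [-16.6, -3.6, 18.5]
width: 0.107
gripper_force: 25.0
```

```bash
python3 lid.py
```

```text
tcp local [-0.0003  0.0002] 0.2369 ang 40.32228846761718 [-16.6  -3.6  18.5] 0.10655795957929903 18.55
top 335 lid deg 39.39 z at hinge x=.09 0.1162 spread x 0.127
side 245 lid deg 39.69 z at hinge x=.09 0.116 spread x 0.128
```

The lid is at about 39.5°. The tool carries about 25 N in the radial direction, so I relax that slightly and let it settle.

Emit:
jog_arm(moves=[[0,-0.0008,-0.0012,0],[0,-0.0015,-0.0022,0],[0,-0.0015,-0.0022,0],[0,-0.0015,-0.0022,0],[0,-0.0015,-0.0022,0],[0,-0.0015,-0.0022,0],[0,-0.0015,-0.0022,0],[0,-0.0015,-0.0022,0]])

```text
clock: 19.65
position: [0.5778, -0.0058, 0.2372]
ee_rot: [1.891, 2.509, -0.0]
force: [-3.6, -2.9, 0.4]
width: 0.112
gripper_force: 25.0
```

```bash
python3 lid.py
python3 - <<'E'
from h import *
print(np.abs(arm.observe()['dq']).max())
im=look('top');cv2.imwrite('pics/t4.png',cv2.resize(im['color'][...,::-1],(800,600)))
E
```

```text
tcp local [-0.0002  0.0002] 0.2372 ang 40.41685986131155 [-3.6 -2.9  0.4] 0.1123608289347983 19.65
top 333 lid deg 39.64 z at hinge x=.09 0.1159 spread x 0.127
side 247 lid deg 39.82 z at hinge x=.09 0.1159 spread x 0.127
0.003257409736338359
```

View pics/t4.png

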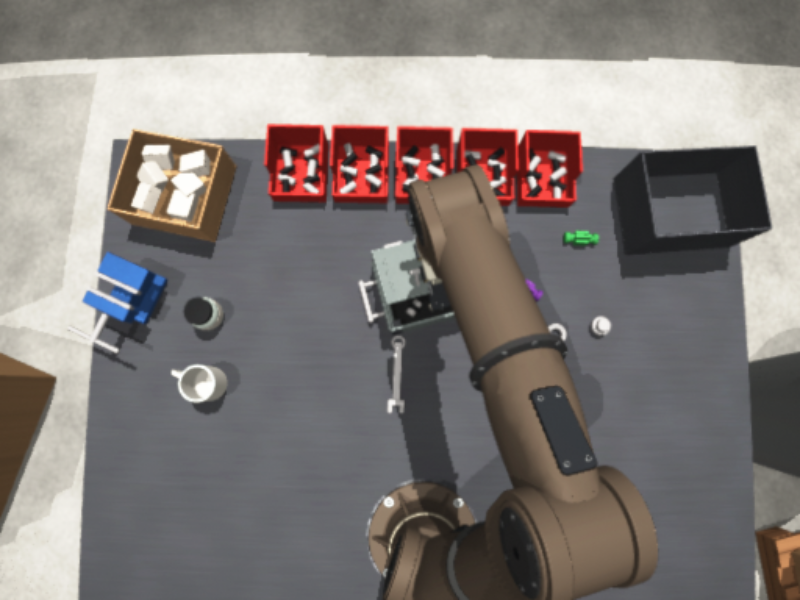

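The lid is held open at about 39.7° and still, the drawer handle at (367,300) is fully in, and the other things I can see are undisturbed. Handing in.

```bash
python3 -c "
from cell import arm
print(arm.sign_off())"
```

```text
the job is handed in; nothing more can be done
None
```

The job is handed in: I laid the stop-cock in the drawer and pushed the drawer fully home; the gripper holds the lid still at about 40° (39.7° measured), but the sign-off returned no verdict.

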